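Press a glued candle holder in the toggle-clamp jig

ROBOT

A 6-joint arm with a two-finger parallel gripper is mounted at the origin on the work surface. World frame = base frame: x ahead of the robot, y to its left, z up, the work surface at z = 0. Lengths are in m, angles in rad, forces in N, time in s.
With the tool pointing down it reaches from about 0.35 to 0.775 m from the base axis. Payload 7.3 kg.
Tool frame: the origin (TCP) lies on the front face of the gripper's body, between the roots of the fingers; the fingertips stand ahead of it and the grasp point (between the pads) lies 47 mm ahead of it (finger_overhang is the z of the fingertips in the tool frame, in m); z points along the fingers, y is the line along which they close (so a half turn about z gives the same grasp; the last joint's range is limited). The gripper opens to 92 mm and grips with 3 to 60 N. Pads are 19 mm wide; open, the fingers measure 130 mm over their backs; the gripper's body (75 mm by 190 mm) begins 47 mm behind the grasp point.
Start: joints at [-1.466, 0.342, 1.524, -0, 1.275, -0.146], TCP at [0.13, -0.509, 0.292] pointing down, gripper open.
Joint ranges: [-2.53, 2.53], [-0.77, 2.02], [0.04, 2.7], [-1, 4.14], [0.28, 2.66], [-3.11, 3.11]. Speed limits (rad/s): [2.57, 2.57, 3.14, 3.14, 3.14, 3.14].

INTERFACE

Orientations are given as [roll, pitch, yaw] about the fixed x, y, z axes, in that order (R = Rz(yaw) Ry(pitch) Rx(roll)).
In Python, from cell import * gives the robot as it stands. The module is installed in compiled form; this text tells all that it offers.
- The arm moves only by the tool arm_command, never from a script. Its argument "series" is a list of rows, each an object of numbers: "x", "y", "z": the shift along the tool's x, y, z in mm; "rx", "ry", "rz": the turn, a rotation vector about the tool's x, y, z in degrees. A call has 1 to 20 rows; each row is the pose to reach, as a shift and turn from the pose commanded when the call began, along the tool's axes at that moment; what a row does not reach only later rows make up. A row lasts 1/10 s, in which the tool goes at most 50 mm and 8.59 degrees, less where a joint would pass 70% of its speed; a pose out of reach is approached as far as the arm can. A call with a gripper value outside its range is refused whole. "hand" is the finger opening in mm, from 0 to 91.8, set as the call begins (left out, the last holds). The fingers move at their own pace and stop on an object; "squeeze" is the grip in N (left out, the last holds). Time passes only in rows, so rows that repeat a pose let the fingers close. It gives the time, the measured TCP pose, the force, the opening and the grip force at its end, in the units of the state.
- observe(): the state, without advancing time (a new reading comes with each control period).
- read_camera(name): name is "scene" or "side" or "wrist"; returns a dict with "pixels" (480x640x3 uint8, blue, green, red), "K" (3x3 intrinsics, pixels), "rvec" (rotation vector, rad) and "tvec" (3), from world to camera coordinates, as OpenCV has them. Camera axes: x right, y down, z forward; pixel columns grow to the right and rows downward; lengths in m; the calibration is good to about 2 mm. A picture is of the moment at which its call begins. There is no depth.
- hand_in(): hands the job in; it is judged then, once.
Trained networks look in a picture, given as the dict that the camera call returned (one of the last four; its "shot" number tells which), for a name from the list of things; names that differ only in an ending like _2 or _b are one class to them, and where a whole thing is asked for, a point or a joint stands for the part that bears it (a point fixed in the world has none). Each returns a list of dicts, best first, with "confidence" (0 to 1); they miss things now and then, are a little off and sometimes report something else, mostly with a low value. They report only what shows in the picture. A call takes as long as a camera call.
- boxes_of(picture, query): "point" ([x, y, z] in m, in world coordinates, good to about 4 mm: the middle of the surface that is visible of it).
- trace(picture, query): "pixels" (480x640 bool, what is visible of it).
- mark_of(picture, query): "point" ([x, y, z] in m, in world coordinates, good to about 4 mm: a listed point, or the origin of a listed thing).
The state is a dict: "time": time; "qpos": joint angles; "qvel": joint speeds; "joint_efforts": joint torques, N m; "tool_pos": TCP position; "tool_rot": TCP orientation; "contact_force": force on the tool from outside, world axes, zero at the start; "torque": the same for the moment, N m; "opening": finger opening in m; "grip_force": force on a finger pad.
Only numpy, scipy, OpenCV 4.12 (cv2) and the standard library are available. Lean on these libraries where they do the work, as an engineer would, in place of code of your own. Each camera call takes 0.05 s, during which the arm holds its last target. There are 200 camera calls.

TASK

The metal dish on the wooden candle holder has just been glued on: lay the holder flat in the nest of the pressing jig, dish up, and let go of it; then swing the toggle clamp's handle down over centre until it stays locked by itself with the pad on the dish. Take the gripper off the clamp and leave it locked for at least two seconds, then swing the handle back until the clamp is fully open again, and leave the holder lying flat in the nest. Do not push the candle, the pot or the tin about.

Things in the scene. Friction and masses are not known exactly. Their poses are not given: they have to be found in the camera images.
- holder: wooden candle holder, an oblong block 46 (its x) x 90 (its y) x 30 mm high, with a flat round metal dish 40 mm across and 4 mm high glued on the middle of its top; 0.08 to 0.15 kg. Origin: centre of its underside, z up. It starts loose on the bench, dish up; the two ends are alike.
- jig: pressing jig fixed to the bench: white-faced board 18 mm thick, 210 (x) x 310 mm (y -190 to +120), with a steel toggle clamp in the middle, the nest on the -y side and the clamp's handle on the +y side. Origin on the bench under the clamp's bracket, z up. Bracket: 36 mm wide in x, y -29 to +51, up to z = 90 mm.
- light_bar (a point): middle of the underside of the work-light bar that passes over the handle, at x = 0, y = 65, z = 297 mm of the jig. Bar: 210 mm along x, 45 mm along y, 27 mm high, on one 18 mm post at x = 90 mm. No room for an upright gripper above the handle: lean the gripper's back outwards (to +y) 30 to 45 degrees, fingers down and in towards the clamp.
- press_pivot (a point): pivot of the hold-down arm, at x = 0, y = -15, z = 85 mm of the jig. The arm is 105 mm long. Clamp open: it stands up (top near y = 0, z = 195 mm), its pad pointing to -y as far as y = -40 mm. Locked: it lies level over the nest.
- nest (a point): middle of the nest's floor (top of the board), at x = 0, y = -120, z = 18 mm of the jig; its axes are the jig's. The holder lies here with its long side along y, between four L-shaped aluminium corner stops 14 mm high, 3 mm play on every side; the long sides are free over their middle 70 mm for the fingers.
- handle_hinge (a point): pivot of the clamp's handle, at x = 0, y = 36, z = 83 mm of the jig; the handle turns about the jig's x axis.
- handle_grip (a point): middle of the black cross-bar on the end of the clamp's stirrup-shaped handle, 90 mm from the pivot. The bar lies along the jig's x, round, 16 mm thick, between two 10 mm side rods 68 mm apart, open for 45 mm behind it. Open (joint 0) the handle rises at 62 degrees above level towards +y, bar 162 mm above the bench; locked it is level, pointing to +y, bar at 83 mm.
- clamp_handle (a joint): angle of the clamp's handle: 0 = fully open (handle and arm up), 1.076 = end stop, locked (handle level). From about 0.8 the sprung pad presses on a holder in the nest; dead centre is 0.966: let go before it and the handle springs back, past it it snaps to the stop and stays. Takes some 12 N at the cross-bar to pass, either way. Stays open by itself.
- press_pad: sprung rubber pad, 18 mm across, at the end of the clamp's hold-down arm. Origin at the arm's pivot.
- candle: bystander: white pillar candle, 66 mm across, 122 mm high; origin under its centre.
- pot: bystander: terracotta pot, 84 mm across, 75 mm high; origin under its centre.
- tin: bystander: round metal tin, 76 mm across, 46 mm high; origin under its centre.

How it is judged:
On the way, in this order (a step that is already met when the one before it is completed fails the run):
1. the holder lies flat in the nest, let go, with the clamp still open (x of holder in the frame of nest between -0.006 and 0.006 m and y of holder in the frame of nest between -0.006 and 0.006 m and z of holder in the frame of nest between -0.004 and 0.004 m and angle between holder's own z axis and vertical below 0.07 rad and angle between the y axis of holder and the y axis of jig, either way round below 0.2 rad and contact force between the fingers and holder below 0.2 N and value of joint clamp_handle below 0.12 rad), for 0.2 s.
2. the clamp is locked over centre on the holder, the pad presses it, and nothing of the robot touches jig or holder, for two seconds (x of holder in the frame of nest between -0.006 and 0.006 m and y of holder in the frame of nest between -0.006 and 0.006 m and z of holder in the frame of nest between -0.004 and 0.004 m and angle between holder's own z axis and vertical below 0.07 rad and angle between the y axis of holder and the y axis of jig, either way round below 0.2 rad and contact force between the fingers and holder below 0.2 N and contact force between each of the arm, the fingers and jig below 0.3 N and value of joint clamp_handle above 1.02 rad and contact force between press_pad and holder above 4 N), for 2 s.
At the end, for the whole second after the job is handed in: the clamp is fully open (handle joint under 0.12 rad) and at rest, the holder lies flat in the nest (within 6 mm of its middle, 4 mm in height, 0.07 rad of level, long side along the nest to 0.2 rad), at rest, and the robot touches neither (all of step 1 and contact force between each of the arm, the fingers and jig below 0.3 N and linear speed of holder below 0.02 m/s and velocity of joint clamp_handle between -0.1 and 0.1 rad/s).
It fails at once if the candle is pushed by more than 30 mm or tipped over (distance of candle from where it was at the start of the episode above 0.03 m or angle between candle's own z axis and vertical above 0.4 rad).
It fails at once if the pot is pushed by more than 30 mm or tipped over (distance of pot from where it was at the start of the episode above 0.03 m or angle between pot's own z axis and vertical above 0.4 rad).
It fails at once if the tin is pushed by more than 30 mm or tipped over (distance of tin from where it was at the start of the episode above 0.03 m or angle between tin's own z axis and vertical above 0.4 rad).
It also fails if it takes over 72 s, if anything falls off the work surface, if the arm or the gripper's body presses on something with over 40 N, if the wrist force passes 120 N, or if a joint passes its speed limit or range.

## Working session

There is one attempt and no reset: what is moved stays moved. The work goes in short steps, Python scripts to look and compute and a tool call to move; the robot and the scene stay as the last step left them, time stands still between calls to the robot, and variables do not carry over. Pictures are saved under pics/ and viewed, at most 13 in all, crops included, and the job is handed in when it is done.

Besides the shell and the picture viewer there is one more tool, called after "Request:" as name(argument=value, ...) on one line, values as JSON. arm_command: Moves the arm, as the interface text tells. Its arguments: {"type":"object","properties":{"series":{"type":"array"},"hand":{"type":"number"},"squeeze":{"type":"number"}},"required":["series"]}

```bash
mkdir -p pics; cat > h.py <<'E'
from cell import *
import numpy as np, cv2
from scipy.spatial.transform import Rotation as R
def proj(c,p):
    return cv2.projectPoints(np.float64(p).reshape(-1,1,3),np.float64(c["rvec"]),np.float64(c["tvec"]),np.float64(c["K"]),None)[0][:,0]
def ray(c,uv):
    Rm=cv2.Rodrigues(np.float64(c["rvec"]))[0]
    o=-Rm.T@np.ravel(c["tvec"]); d=Rm.T@np.linalg.inv(c["K"])@[uv[0],uv[1],1]
    return o,d/np.linalg.norm(d)
def tri(cs,uvs):
    A=np.zeros((3,3));b=np.zeros(3)
    for c,u in zip(cs,uvs):
        o,d=ray(c,u);M=np.eye(3)-np.outer(d,d);A+=M;b+=M@o
    return np.linalg.solve(A,b)
def pz(c,uv,z):
    o,d=ray(c,uv);return o+d*(z-o[2])/d[2]
E
python3 - <<'E'
from h import *
s=observe();print({k:np.round(v,3).tolist() for k,v in s.items()})
print([k for k in dir() if 'over' in k], globals().get('finger_overhang'))
for n in ["scene","side"]:
    c=read_camera(n);cv2.imwrite(f"pics/{n}0.png",c["pixels"])
    for q in ["holder","jig","nest","handle_hinge","handle_grip","press_pivot","light_bar","candle","pot","tin"]:
        r=mark_of(c,q)
        print(n,q,[(np.round(x["point"],3).tolist(),round(x["confidence"],2)) for x in r[:2]])
E
```

```text
{'time': 0.0, 'qpos': [-1.466, 0.343, 1.525, -0.0, 1.275, -0.146], 'qvel': [-0.001, 0.001, -0.001, 0.002, -0.0, 0.001], 'joint_efforts': [0.001, -43.123, -24.422, 0.072, 0.056, -0.0], 'tool_pos': [0.13, -0.508, 0.292], 'tool_rot': [-3.14, -0.0, 0.251], 'contact_force': [-1.352, 0.358, 0.171], 'torque': [0.031, 0.007, 0.064], 'grip_force': 0.0, 'opening': 0.092}
['finger_overhang'] 0.0655
scene holder [([0.521, -0.281, 0.0], 0.56), ([0.574, 0.01, 0.086], 0.34)]
scene jig [([0.573, 0.026, 0.001], 0.81), ([0.594, -0.095, 0.018], 0.52)]
scene nest [([0.592, -0.095, 0.019], 0.9)]
scene handle_hinge [([0.563, 0.058, 0.085], 0.84), ([0.56, 0.409, -0.004], 0.49)]
scene handle_grip [([0.553, 0.098, 0.16], 0.61)]
scene press_pivot [([0.573, 0.009, 0.086], 0.93)]
scene light_bar [([0.56, 0.088, 0.297], 0.76)]
scene candle [([0.658, -0.301, -0.004], 0.73)]
scene pot [([0.56, 0.406, -0.001], 0.85)]
scene tin [([0.465, 0.376, 0.001], 0.67)]
side holder [([0.516, -0.286, 0.001], 0.73), ([0.56, 0.409, 0.0], 0.65)]
side jig [([0.57, 0.021, -0.001], 0.92)]
side nest [([0.595, -0.089, 0.019], 0.75)]
side handle_hinge [([0.565, 0.058, 0.084], 0.63)]
side handle_grip [([0.557, 0.102, 0.156], 0.85)]
side press_pivot [([0.572, 0.012, 0.085], 0.71)]
side light_bar [([0.561, 0.087, 0.299], 0.72)]
side candle [([0.653, -0.302, -0.001], 0.96)]
side pot [([0.561, 0.408, 0.002], 0.7)]
side tin [([0.463, 0.378, 0.001], 0.81)]
```

View pics/scene0.png

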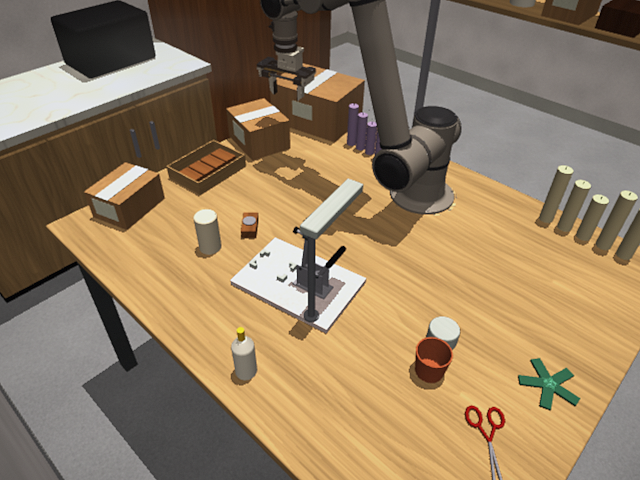

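View pics/side0.png

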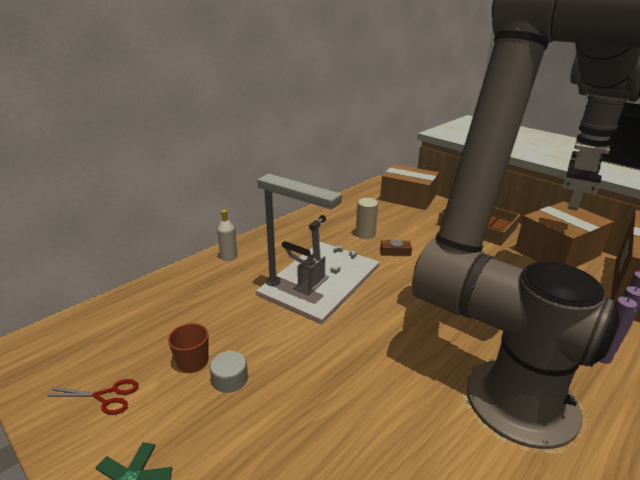

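The scene view shows the jig at about (298,283), the holder at (250,223) beside the candle at (207,232), and the light bar's post on the jig's far side. The pot and tin are well clear at (433,350). The side view agrees.

```bash
cat >> h.py <<'E'
from scipy.optimize import least_squares
JP=dict(jig=[0,0,0],nest=[0,-.12,.018],handle_hinge=[0,.036,.083],press_pivot=[0,-.015,.085],light_bar=[0,.065,.297],handle_grip=[0,.036+.09*np.cos(np.radians(62)),.083+.09*np.sin(np.radians(62))])
def fitjig(obs): # list of (name, point, w)
    P=np.array([JP[n] for n,_,_ in obs]);Q=np.array([p for _,p,_ in obs]);w=np.array([x for *_,x in obs])[:,None]
    f=lambda a:((R.from_euler('z',a[3]).apply(P)+a[:3]-Q)*w).ravel()*1000
    r=least_squares(f,[.57,.02,0,.19],loss='soft_l1',f_scale=4)
    return r.x,(f(r.x).reshape(-1,3)).round(1)
def step(pos,rot,s=None):
    """row numbers (mm,deg) from present tool pose to world pose; rot a Rotation"""
    s=s or observe(); R0=R.from_euler('xyz',s["tool_rot"])
    d=R0.inv().apply(np.array(pos)-s["tool_pos"])*1000; v=np.degrees((R0.inv()*rot).as_rotvec())
    return d.round(1).tolist(),v.round(2).tolist()
def down(yaw): return R.from_euler('xyz',[np.pi,0,yaw])
E
python3 - <<'E'
from h import *
obs=[]
for n in ["scene","side"]:
    c=read_camera(n)
    for q in JP:
        r=mark_of(c,q)
        if r: obs.append((q,r[0]["point"],r[0]["confidence"]))
x,res=fitjig(obs);print(x.round(4),res.tolist())
c=read_camera("wrist");s=observe();Rc=cv2.Rodrigues(np.float64(c["rvec"]))[0]
o=-Rc.T@np.ravel(c["tvec"]);R0=R.from_euler('xyz',s["tool_rot"])
print("cam in tool",R0.inv().apply(o-s["tool_pos"]).round(3),R0.inv().apply(Rc[2]).round(3),"img x",R0.inv().apply(Rc[0]).round(3),c["K"][0][0])
print(step([.45,-.30,.30],down(.251)))
E
```

```text
[0.5703 0.0243 0.0009 0.1747] [[-1.8, 0.6, -0.8], [0.7, 2.3, 0.1], [3.8, 3.4, -0.6], [-0.0, -2.2, 0.1], [-1.1, -0.3, -1.2], [0.8, 1.5, 1.5], [0.7, -0.4, 0.0], [-1.3, -0.9, 1.2], [1.1, -1.4, 0.2], [0.0, -1.9, 0.2], [-2.5, -1.1, -2.9], [-0.1, 1.4, 3.7]]
cam in tool [ 0.071  0.001 -0.092] [-0.26   0.001  0.966] img x [ 0.     1.    -0.001] 357.34745977857716
([361.5, -122.7, -7.8], [0.01, -0.0, -0.01])
```

Request:
arm_command(series=[{"x": 468,"y": -174,"z": -8},{"x": 468,"y": -174,"z": -8},{"x": 468,"y": -174,"z": -8},{"x": 468,"y": -174,"z": -8},{"x": 468,"y": -174,"z": -8},{"x": 468,"y": -174,"z": -8},{"x": 468,"y": -174,"z": -8},{"x": 468,"y": -174,"z": -8},{"x": 468,"y": -174,"z": -8},{"x": 468,"y": -174,"z": -8},{"x": 468,"y": -174,"z": -8},{"x": 468,"y": -174,"z": -8},{"x": 468,"y": -174,"z": -8},{"x": 468,"y": -174,"z": -8}])

```text
invalid input
```

```bash
cat > look.py <<'E'
from h import *
import sys
s=observe();print(s["tool_pos"],s["tool_rot"],s["time"],s["contact_force"])
c=read_camera("wrist");cv2.imwrite(f"pics/{sys.argv[1]}.png",c["pixels"])
np.savez(f"{sys.argv[1]}.npz",**{k:np.array(v) for k,v in c.items()})
for q in ["holder","nest","press_pivot","handle_hinge","candle"]:
    print(q,[(np.round(x["point"],3).tolist(),round(x["confidence"],2)) for x in mark_of(c,q)[:2]])
t=trace(c,"holder")
if t:
    m=t[0]["pixels"].astype(np.uint8);np.save(f"{sys.argv[1]}_m.npy",m)
    k=max(cv2.findContours(m,0,2)[0],key=cv2.contourArea)
    print("rect",cv2.minAreaRect(k),t[0]["confidence"])
    # oblong over-all outline fitted at mid height
    g=np.array([pz(c,p,0.03)[:2] for p in k[:,0]],np.float32);r=cv2.minAreaRect(g*1000)
    print("at z=.03",r)
E
python3 look.py w1
```

```text
[ 0.13030992 -0.50858268  0.29225417] [ 3.14147416e+00 -1.96381154e-05  2.50777569e-01] 1.85 [ 0.89770415 -0.13909583 -0.27249732]
holder []
nest []
press_pivot []
handle_hinge []
candle []
```

Request:
arm_command(series=[{"x": 468,"y": -174,"z": -8,"rx": 0,"ry": 0,"rz": 0},{"x": 468,"y": -174,"z": -8,"rx": 0,"ry": 0,"rz": 0},{"x": 468,"y": -174,"z": -8,"rx": 0,"ry": 0,"rz": 0},{"x": 468,"y": -174,"z": -8,"rx": 0,"ry": 0,"rz": 0},{"x": 468,"y": -174,"z": -8,"rx": 0,"ry": 0,"rz": 0},{"x": 468,"y": -174,"z": -8,"rx": 0,"ry": 0,"rz": 0},{"x": 468,"y": -174,"z": -8,"rx": 0,"ry": 0,"rz": 0},{"x": 468,"y": -174,"z": -8,"rx": 0,"ry": 0,"rz": 0},{"x": 468,"y": -174,"z": -8,"rx": 0,"ry": 0,"rz": 0},{"x": 468,"y": -174,"z": -8,"rx": 0,"ry": 0,"rz": 0},{"x": 468,"y": -174,"z": -8,"rx": 0,"ry": 0,"rz": 0},{"x": 468,"y": -174,"z": -8,"rx": 0,"ry": 0,"rz": 0},{"x": 468,"y": -174,"z": -8,"rx": 0,"ry": 0,"rz": 0}])

```text
time: 3.5
tool_pos: [0.5398, -0.2245, 0.3001]
tool_rot: [3.142, 0.001, 0.25]
contact_force: [-0.5, -0.6, 0.1]
opening: 0.0919
grip_force: 0.0
```

```bash
python3 look.py w1
```

```text
[ 0.53978674 -0.22445731  0.30007371] [3.14158727e+00 7.75181128e-04 2.50171677e-01] 3.5 [-0.48795667 -0.5784652   0.10586458]
holder [([0.518, -0.284, 0.001], 0.75)]
nest [([0.595, -0.092, 0.016], 0.67)]
press_pivot [([0.573, 0.012, 0.085], 0.86)]
handle_hinge []
candle [([0.653, -0.303, -0.002], 0.56)]
rect ((365.2358703613281, 241.42454528808594), (87.41572570800781, 44.87340545654297), 60.945396423339844) 0.8
at z=.03 ((521.9061279296875, -279.5193176269531), (95.90667724609375, 46.46147155761719), 44.239322662353516)
```

View pics/w1.png

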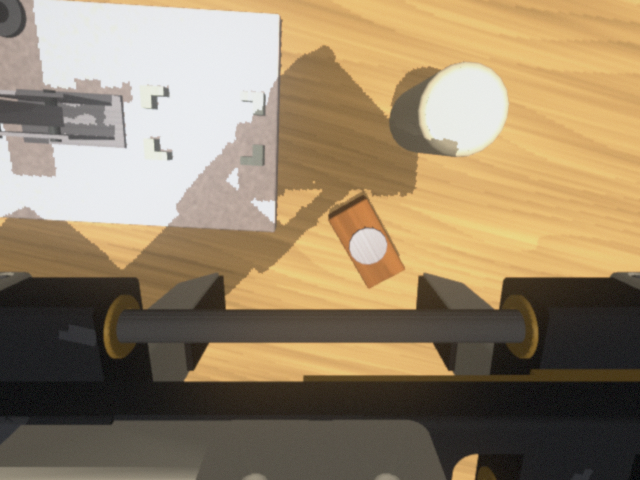

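Wrist view: the holder is at about (367,240) with its dish at (368,246). The four stops are at (154,96), (159,148), (252,102) and (252,154), and the candle is at (464,109). I'll fit the holder outline and take a closer look at the nest.

Request:
arm_command(series=[{"x": 91,"y": -75,"z": 50,"rx": 0,"ry": 0,"rz": 0},{"x": 91,"y": -75,"z": 50,"rx": 0,"ry": 0,"rz": 0},{"x": 91,"y": -75,"z": 50,"rx": 0,"ry": 0,"rz": 0},{"x": 91,"y": -75,"z": 50,"rx": 0,"ry": 0,"rz": 0},{"x": 91,"y": -75,"z": 50,"rx": 0,"ry": 0,"rz": 0},{"x": 91,"y": -75,"z": 50,"rx": 0,"ry": 0,"rz": 0}])

```text
time: 4.45
tool_pos: [0.6098, -0.1298, 0.251]
tool_rot: [3.141, -0.001, 0.25]
contact_force: [0.8, 0.6, -0.4]
opening: 0.0916
grip_force: 0.0
```

```bash
python3 look.py w2; python3 - <<'E'
from h import *
from scipy.optimize import minimize
def fit(n):
    c=np.load(n+".npz");m=np.load(n+"_m.npy").astype(bool)
    S=8
    B=np.array([[a*.023,b*.045,h] for a in(-1,1) for b in(-1,1) for h in(0,.03)])
    def cost(a):
        P=R.from_euler('z',a[2]).apply(B)+[a[0],a[1],0]
        h=cv2.convexHull(np.float32(proj(c,P)*16).round().astype(np.int32))
        im=np.zeros((480,640),np.uint8);cv2.fillConvexPoly(im,h,1,shift=4);im=im>0
        return 1-(im&m).sum()/(im|m).sum()
    r=minimize(cost,[.52,-.281,-.8],method="Nelder-Mead",options=dict(initial_simplex=[[.52,-.281,-.8],[.526,-.281,-.8],[.52,-.275,-.8],[.52,-.281,-.7]]))
    print(n,r.x.round(4),r.fun)
for n in ["w1","w2"]:
    try: fit(n)
    except Exception as e: print(e)
im=np.load("w2.npz")["pixels"]
c=np.load("w2.npz");x=[.5703,.0243,.1747]
C=R.from_euler('z',x[2]).apply([[a*.026,-.12+b*.048,.032] for a in(-1,1) for b in(-1,1)])+[x[0],x[1],0]
p=proj(c,C);print(p.round(1).tolist())
u0,v0=(p.mean(0)-[80,60]).astype(int);print("crop",u0,v0)
cv2.imwrite("pics/w2c.png",cv2.resize(im[v0:v0+120,u0:u0+160],None,fx=5,fy=5,interpolation=cv2.INTER_CUBIC))
E
```

```text
[ 0.60976791 -0.12980441  0.25099206] [ 3.14053305e+00 -6.97143306e-04  2.49724980e-01] 4.45 [ 0.79352107  0.59106925 -0.35100599]
holder [([0.519, -0.282, 0.001], 0.97)]
nest [([0.596, -0.092, 0.016], 0.59)]
press_pivot [([0.572, 0.013, 0.083], 0.55)]
handle_hinge [([0.563, 0.062, 0.082], 0.9)]
candle [([0.655, -0.304, 0.001], 0.85)]
rect ((433.48345947265625, 359.2010192871094), (45.39024353027344, 16.46425437927246), 55.40770721435547) 0.73
at z=.03 ((503.85968017578125, -274.8175354003906), (50.627315521240234, 16.606353759765625), 49.12413787841797)
w1 [ 0.5198 -0.2816 -0.7904] 0.03521850899742929
w2 [ 0.5072 -0.2675 -0.743 ] 0.8610055865921787
[[326.1, 265.7], [221.6, 258.3], [330.8, 210.2], [221.9, 202.1]]
crop 195 174
```

View pics/w2c.png

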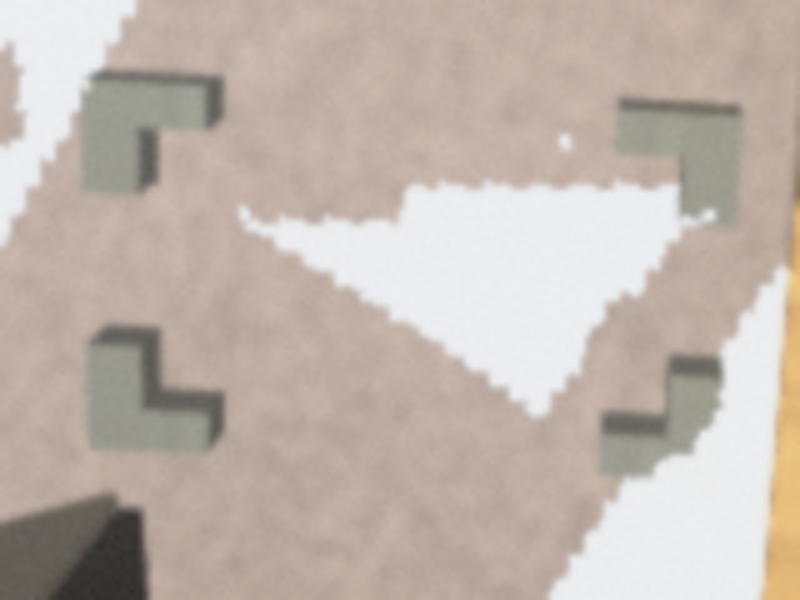

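In the crop the inner top corners of the stops are at (138,128), (143,408), (681,153) and (668,434). I'll fit the nest pose to them.

```bash
python3 - <<'E'
from h import *
c=np.load("w2.npz")
uv=(np.array([[668,434],[143,408],[681,153],[138,128]])+.5)/5-.5+[195,174]
L=np.array([[a*.026,b*.048,0] for a in(-1,1) for b in(-1,1)])
for freez in(0,1):
    f=lambda a:(proj(c,R.from_euler('z',a[2]).apply(L)+[a[0],a[1],a[3] if freez else .032])-uv).ravel()
    r=least_squares(f,[.592,-.093,.17,.032]);print(r.x.round(4),r.fun.round(1))
n=r.x
c1=np.load("w1.npz");c2=c
# two-view check of nest: clicks in w1 (coarse)
c=read_camera("wrist")
for q in ["nest","press_pivot","handle_hinge","handle_grip"]: print(q,[(np.round(x["point"],3).tolist(),round(x["confidence"],2)) for x in mark_of(c,q)[:1]])
h=np.array([.5198,-.2816]);y=np.pi/2-.7904
t=np.array([np.cos(y),np.sin(y)])
g=h-.02*t;print("yaw",y,"grasp xy",g, step([*g,.15],down(y)),step([*g,.063],down(y)))
E
```

```text
[ 0.5952 -0.0938  0.2015  0.032 ] [-0.1 -0.1 -0.   0.3  0.5  0.  -0.3 -0.2]
[ 0.595  -0.0938  0.2014  0.0309] [-0.3 -0.2  0.2  0.2  0.3  0.1 -0.1 -0.1]
nest [([0.596, -0.091, 0.019], 0.8)]
press_pivot [([0.573, 0.013, 0.086], 0.72)]
handle_hinge [([0.562, 0.062, 0.082], 0.79)]
handle_grip []
yaw 0.7803963267948966 grasp xy [ 0.5055873  -0.29567122] ([-142.6, 135.8, 100.2], [0.01, -0.0, -30.35]) ([-142.6, 135.8, 187.2], [0.01, -0.0, -30.35])
```

Request:
arm_command(series=[{"x": -143,"y": 136,"z": 80,"rx": 0,"ry": 0,"rz": -30.4},{"x": -143,"y": 136,"z": 80,"rx": 0,"ry": 0,"rz": -30.4},{"x": -143,"y": 136,"z": 80,"rx": 0,"ry": 0,"rz": -30.4},{"x": -143,"y": 136,"z": 80,"rx": 0,"ry": 0,"rz": -30.4},{"x": -143,"y": 136,"z": 80,"rx": 0,"ry": 0,"rz": -30.4},{"x": -143,"y": 136,"z": 80,"rx": 0,"ry": 0,"rz": -30.4},{"x": -143,"y": 136,"z": 120,"rx": 0,"ry": 0,"rz": -30.4},{"x": -143,"y": 136,"z": 150,"rx": 0,"ry": 0,"rz": -30.4},{"x": -143,"y": 136,"z": 170,"rx": 0,"ry": 0,"rz": -30.4},{"x": -143,"y": 136,"z": 179,"rx": 0,"ry": 0,"rz": -30.4},{"x": -143,"y": 136,"z": 179,"rx": 0,"ry": 0,"rz": -30.4},{"x": -143,"y": 136,"z": 179,"rx": 0,"ry": 0,"rz": -30.4}])

```text
time: 6.25
tool_pos: [0.5063, -0.2957, 0.0724]
tool_rot: [3.14, -0.0, 0.782]
contact_force: [0.0, -0.9, -0.4]
opening: 0.0919
grip_force: 0.0
```

```bash
python3 - <<'E'
from h import *
c=read_camera("wrist");cv2.imwrite("pics/w3.png",c["pixels"])
s=observe();y=.7804;g=[.5056,-.2957]
print(step([*g,.072],down(y)),[r["point"] for r in mark_of(c,"holder")])
E
```

```text
([-0.3, -0.7, 0.7], [0.16, -0.02, 0.08]) [[0.5163, -0.2821, 0.0012]]
```

View pics/w3.png

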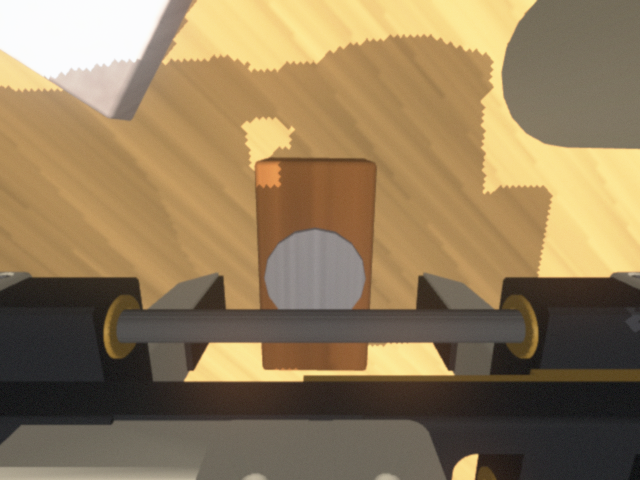

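The holder sits squarely between the fingers, dish centre near (315,277). I'll close on it and lift.

Request:
arm_command(series=[{"x": 0,"y": 0,"z": 0,"rx": 0,"ry": 0,"rz": 0},{"x": 0,"y": 0,"z": 0,"rx": 0,"ry": 0,"rz": 0},{"x": 0,"y": 0,"z": 0,"rx": 0,"ry": 0,"rz": 0},{"x": 0,"y": 0,"z": 0,"rx": 0,"ry": 0,"rz": 0},{"x": 0,"y": 0,"z": 0,"rx": 0,"ry": 0,"rz": 0},{"x": 0,"y": 0,"z": 0,"rx": 0,"ry": 0,"rz": 0},{"x": 0,"y": 0,"z": 0,"rx": 0,"ry": 0,"rz": 0},{"x": 0,"y": 0,"z": 0,"rx": 0,"ry": 0,"rz": 0}], hand=30, squeeze=35)

```text
time: 7.15
tool_pos: [0.5052, -0.2958, 0.0712]
tool_rot: [-3.141, 0.0, 0.781]
contact_force: [-1.6, 0.0, 0.6]
opening: 0.0457
grip_force: 35.0
```

```bash
python3 - <<'E'
from h import *
c=read_camera("wrist");np.savez("w4.npz",**{k:np.array(v) for k,v in c.items()})
s=observe();R0=R.from_euler('xyz',s["tool_rot"])
im=c["pixels"].astype(int)
# dish: bluish-grey pixels, low saturation, near the middle
b=((im.max(2)-im.min(2))<30)&(im.min(2)>70);b[:150]=0;b[308:]=0;b[:,:240]=0;b[:,400:]=0
k=max(cv2.findContours(b.astype(np.uint8),0,1)[0],key=cv2.contourArea)[:,0]
k=k[k[:,1]<305]
W=np.array([pz(c,p,.034)[:2] for p in k])
r=least_squares(lambda a:np.hypot(*(W-a[:2]).T)-a[2],[.52,-.28,.02],loss="soft_l1",f_scale=.001)
print("dish",r.x.round(4),"in tool",R0.inv().apply(np.array([*r.x[:2],.034])-s["tool_pos"]).round(4))
print([np.round(x["point"],4) for x in mark_of(c,"holder")],s["tool_pos"],s["tool_rot"],s["opening"])
# fingertip pose sanity: block upper far edge (z=.03)
print("front edge (z=.03) in tool",[R0.inv().apply(pz(c,u,.03)-s["tool_pos"]).round(4).tolist() for u in([257,161],[375,162])])
E
```

```text
dish [ 0.5207 -0.282   0.0194] in tool [0.0208 0.0011 0.0372]
[array([ 5.188e-01, -2.837e-01, -4.000e-04])] [ 0.50515137 -0.2958559   0.07116978] [-3.14133886e+00  1.53333665e-04  7.81401609e-01] 0.04604313771131486
front edge (z=.03) in tool [[0.0638, -0.022, 0.0412], [0.0634, 0.0212, 0.0412]]
```

Request:
arm_command(series=[{"x": 0,"y": 0,"z": -20,"rx": 0,"ry": 0,"rz": 0},{"x": 0,"y": 0,"z": -60,"rx": 0,"ry": 0,"rz": 0},{"x": 0,"y": 0,"z": -105,"rx": 0,"ry": 0,"rz": 0},{"x": 0,"y": 0,"z": -145,"rx": 0,"ry": 0,"rz": 0},{"x": 0,"y": 0,"z": -150,"rx": 0,"ry": 0,"rz": 0},{"x": 0,"y": 0,"z": -150,"rx": 0,"ry": 0,"rz": 0}])

```text
time: 7.85
tool_pos: [0.5055, -0.2961, 0.2223]
tool_rot: [3.139, -0.0, 0.781]
contact_force: [-0.2, -0.0, -1.8]
opening: 0.0457
grip_force: 35.0
```

```bash
python3 - <<'E'
from h import *
s=observe();print(s["tool_pos"],s["tool_rot"],s["opening"],s["contact_force"])
for z in(.18,.0892):print(step([.5991,-.1129,z],down(1.7723)))
E
```

```text
[ 0.50553725 -0.29607826  0.22226721] [ 3.13894677e+00 -2.70850378e-04  7.81398020e-01] 0.04566020394601372 [-0.16290665 -0.0253827  -1.79785609]
([195.4, -64.3, 42.2], [0.15, 0.06, -56.77])
([195.4, -64.5, 132.9], [0.15, 0.06, -56.77])
```

Request:
arm_command(series=[{"x": 195.4,"y": -64.4,"z": 30,"rx": 0,"ry": 0,"rz": -56.8},{"x": 195.4,"y": -64.4,"z": 30,"rx": 0,"ry": 0,"rz": -56.8},{"x": 195.4,"y": -64.4,"z": 30,"rx": 0,"ry": 0,"rz": -56.8},{"x": 195.4,"y": -64.4,"z": 30,"rx": 0,"ry": 0,"rz": -56.8},{"x": 195.4,"y": -64.4,"z": 30,"rx": 0,"ry": 0,"rz": -56.8},{"x": 195.4,"y": -64.4,"z": 30,"rx": 0,"ry": 0,"rz": -56.8},{"x": 195.4,"y": -64.4,"z": 30,"rx": 0,"ry": 0,"rz": -56.8},{"x": 195.4,"y": -64.4,"z": 30,"rx": 0,"ry": 0,"rz": -56.8},{"x": 195.4,"y": -64.4,"z": 60,"rx": 0,"ry": 0,"rz": -56.8},{"x": 195.4,"y": -64.4,"z": 95,"rx": 0,"ry": 0,"rz": -56.8},{"x": 195.4,"y": -64.4,"z": 95,"rx": 0,"ry": 0,"rz": -56.8},{"x": 195.4,"y": -64.4,"z": 95,"rx": 0,"ry": 0,"rz": -56.8}])

```text
time: 9.05
tool_pos: [0.5981, -0.1126, 0.1254]
tool_rot: [-3.139, -0.001, 1.771]
contact_force: [0.7, 0.7, -0.4]
opening: 0.0462
grip_force: 35.0
```

```bash
python3 - <<'E'
from h import *
s=observe();print(s["tool_pos"],s["tool_rot"],s["opening"],s["contact_force"])
print(step([.5991,-.1129,.0892],down(1.7723)))
c=read_camera("wrist");im=c["pixels"]
P=R.from_euler('z',.2015).apply(np.array([[a*.026,b*.048,0] for a in(-1,1) for b in(-1,1)]))+[.5952,-.0938,.032]
for u in proj(c,P): 
    if 0<u[0]<640 and 0<u[1]<480: cv2.circle(im,tuple(int(round(v)) for v in u),2,(0,0,255),1)
print(proj(c,P).round(1).tolist())
cv2.imwrite("pics/w5.png",cv2.resize(im[60:380,140:500],None,fx=1.8,fy=1.8,interpolation=cv2.INTER_CUBIC))
E
```

```text
[ 0.59810983 -0.11256519  0.12540774] [-3.13920059e+00 -1.26638106e-03  1.77091844e+00] 0.046220728381373734 [ 0.68788432  0.6840179  -0.43151199]
([-0.6, 1.0, 36.2], [-0.14, -0.07, -0.08])
[[275.3, 319.5], [268.9, 146.9], [365.9, 319.5], [372.0, 146.8]]
```

View pics/w5.png

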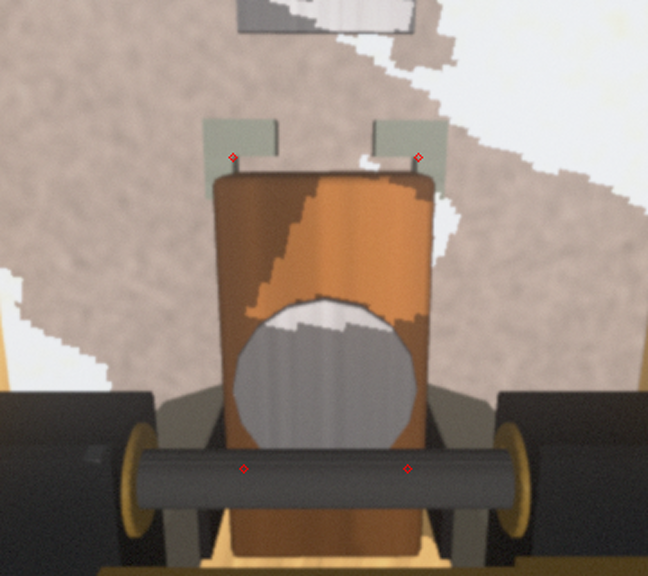

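Seen from above, the holder is aligned with the stops; the corners show at (235,157) and (417,157), centred to within 1 mm. I'll lower it.

Request:
arm_command(series=[{"x": -0.3,"y": 0.8,"z": 8,"rx": 0,"ry": 0,"rz": 0},{"x": -0.3,"y": 0.8,"z": 16,"rx": 0,"ry": 0,"rz": 0},{"x": -0.3,"y": 0.8,"z": 22,"rx": 0,"ry": 0,"rz": 0},{"x": -0.3,"y": 0.8,"z": 27,"rx": 0,"ry": 0,"rz": 0},{"x": -0.3,"y": 0.8,"z": 31,"rx": 0,"ry": 0,"rz": 0},{"x": -0.3,"y": 0.8,"z": 34,"rx": 0,"ry": 0,"rz": 0},{"x": -0.3,"y": 0.8,"z": 35,"rx": 0,"ry": 0,"rz": 0},{"x": -0.3,"y": 0.8,"z": 35,"rx": 0,"ry": 0,"rz": 0},{"x": -0.3,"y": 0.8,"z": 35,"rx": 0,"ry": 0,"rz": 0}])

```text
time: 10.0
tool_pos: [0.5996, -0.1127, 0.0914]
tool_rot: [3.141, 0.0, 1.773]
contact_force: [-0.8, 0.0, -1.1]
opening: 0.046
grip_force: 35.0
```

Request:
arm_command(series=[{"x": 0,"y": 0,"z": 0.7,"rx": 0,"ry": 0,"rz": 0},{"x": 0,"y": 0,"z": 1.3,"rx": 0,"ry": 0,"rz": 0},{"x": 0,"y": 0,"z": 1.3,"rx": 0,"ry": 0,"rz": 0}])

```text
time: 10.3
tool_pos: [0.5994, -0.1127, 0.0899]
tool_rot: [-3.142, 0.0, 1.773]
contact_force: [0.8, 0.3, -2.3]
opening: 0.0461
grip_force: 35.0
```

```bash
python3 - <<'E'
from h import *
for i in range(3):
    read_camera("wrist");s=observe();print(s["tool_pos"],s["contact_force"])
print(step([.5991,-.1129,.0892],down(1.7723)))
E
```

```text
[ 0.59946477 -0.11266869  0.08992157] [ 0.95155072 -0.16026362 -0.30817231]
[ 0.59946681 -0.11270277  0.08991127] [-0.71105593  0.18932563  0.15500939]
[ 0.59948631 -0.11272068  0.08993856] [-0.17157151  0.07177417 -0.52327813]
([-0.1, -0.4, 0.7], [0.0, 0.01, 0.02])
```

Request:
arm_command(series=[{"x": 0,"y": 0,"z": 0.5,"rx": 0,"ry": 0,"rz": 0},{"x": 0,"y": 0,"z": 0.5,"rx": 0,"ry": 0,"rz": 0},{"x": 0,"y": 0,"z": 0.5,"rx": 0,"ry": 0,"rz": 0},{"x": 0,"y": 0,"z": 0.5,"rx": 0,"ry": 0,"rz": 0},{"x": 0,"y": 0,"z": 0.5,"rx": 0,"ry": 0,"rz": 0},{"x": 0,"y": 0,"z": -10,"rx": 0,"ry": 0,"rz": 0},{"x": 0,"y": 0,"z": -40,"rx": 0,"ry": 0,"rz": 0},{"x": 0,"y": 0,"z": -80,"rx": 0,"ry": 0,"rz": 0},{"x": 0,"y": 0,"z": -120,"rx": 0,"ry": 0,"rz": 0},{"x": 0,"y": 0,"z": -160,"rx": 0,"ry": 0,"rz": 0},{"x": 0,"y": 0,"z": -180,"rx": 0,"ry": 0,"rz": 0},{"x": 0,"y": 0,"z": -180,"rx": 0,"ry": 0,"rz": 0}], hand=84)

```text
time: 11.65
tool_pos: [0.6006, -0.113, 0.2747]
tool_rot: [3.134, 0.004, 1.773]
contact_force: [0.3, -0.1, -0.7]
opening: 0.0837
grip_force: 0.0
```

```bash
python3 - <<'E'
from h import *
s=observe();print(s["tool_pos"],s["tool_rot"],s["qpos"])
obs=[]
for n in ["wrist","scene","side"]:
    c=read_camera(n)
    if n=="wrist": cv2.imwrite("pics/w6.png",c["pixels"])
    for q in ["holder",*JP]:
        for x in mark_of(c,q)[:1]:
            print(n,q,np.round(x["point"],4).tolist(),round(x["confidence"],2))
E
```

```text
[ 0.600594   -0.11298814  0.27465354] [3.13444639 0.00408002 1.77276902] [-3.11277333e-01  5.10488395e-01  1.30573032e+00 -4.68620785e-05
  1.31714513e+00 -5.13253031e-01]
wrist holder [0.5964, -0.0971, 0.019] 0.84
wrist jig [0.5734, 0.0214, 0.002] 0.92
wrist press_pivot [0.5709, 0.0128, 0.0857] 0.79
wrist handle_grip [0.6545, -0.3044, 0.0003] 0.42
scene holder [0.5993, -0.0917, 0.0178] 0.96
scene jig [0.5714, 0.0258, 0.003] 0.6
scene nest [0.5931, -0.0969, 0.0186] 0.71
scene handle_hinge [0.5644, 0.0588, 0.0851] 0.92
scene press_pivot [0.5738, 0.0115, 0.0835] 0.93
scene light_bar [0.5606, 0.0898, 0.299] 0.95
scene handle_grip [0.5527, 0.1006, 0.1618] 0.52
side holder [0.5941, -0.0986, 0.0214] 0.83
side jig [0.5694, 0.0222, 0.0026] 0.57
side nest [0.5915, -0.0934, 0.0191] 0.8
side press_pivot [0.5736, 0.015, 0.0863] 0.62
side light_bar [0.5617, 0.0909, 0.3013] 0.6
side handle_grip [0.5576, 0.101, 0.1597] 0.93
```

View pics/w6.png

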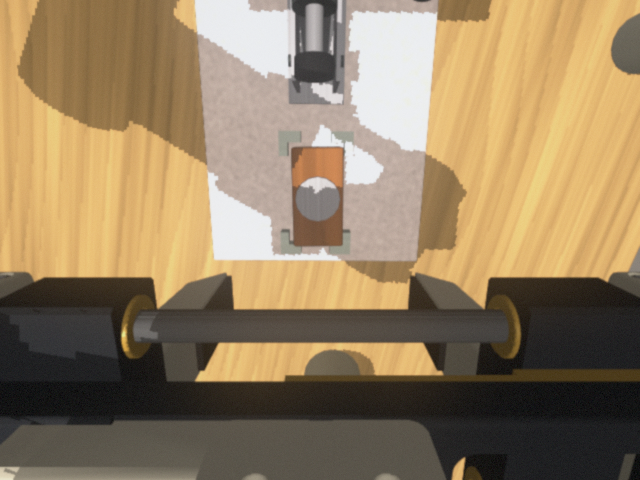

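The wrist view shows the holder flat between the four stops, centre about (317,198). Next I go up over the light bar to the handle side with the fingers closed.

Request:
arm_command(series=[{"x": 0,"y": 0,"z": -50,"rx": 0,"ry": 0,"rz": 0},{"x": 0,"y": 0,"z": -100,"rx": 0,"ry": 0,"rz": 0},{"x": 0,"y": 0,"z": -150,"rx": 0,"ry": 0,"rz": 0},{"x": 0,"y": 0,"z": -180,"rx": 0,"ry": 0,"rz": 0},{"x": 0,"y": 0,"z": -180,"rx": 0,"ry": 0,"rz": 0},{"x": 410,"y": 0,"z": -180,"rx": 0,"ry": 0,"rz": 0},{"x": 410,"y": 0,"z": -180,"rx": 0,"ry": 0,"rz": 0},{"x": 410,"y": 0,"z": -180,"rx": 0,"ry": 0,"rz": 0},{"x": 410,"y": 0,"z": -180,"rx": 0,"ry": 0,"rz": 0},{"x": 410,"y": 0,"z": -180,"rx": 0,"ry": 0,"rz": 0},{"x": 410,"y": 0,"z": -180,"rx": 0,"ry": 0,"rz": 0},{"x": 410,"y": 0,"z": -180,"rx": 0,"ry": 0,"rz": 0},{"x": 410,"y": 0,"z": -180,"rx": 0,"ry": 0,"rz": 0},{"x": 410,"y": 0,"z": -180,"rx": 0,"ry": 0,"rz": 0},{"x": 410,"y": 0,"z": -180,"rx": 0,"ry": 0,"rz": 0},{"x": 410,"y": 0,"z": -180,"rx": 0,"ry": 0,"rz": 0}], hand=0)

```text
time: 14.45
tool_pos: [0.5175, 0.2882, 0.4492]
tool_rot: [-3.14, 0.001, 1.772]
contact_force: [-0.1, 1.0, -0.2]
opening: 0.0001
grip_force: 0.0
```

```bash
cat >> h.py <<'E'
J0=np.array([.5712,.0238,0]);RJ=R.from_euler('z',.2015)
def jw(p): return RJ.apply(p)+J0
def wj(p): return RJ.inv().apply(np.array(p)-J0)
def lean(a):
    a=np.radians(a);s,c=np.sin(a),np.cos(a)
    return RJ*R.from_matrix(np.array([[0,c,-s],[1,0,0],[0,-s,-c]]).T)
def tcp(phi,gap,depth,a):
    """TCP (jig) with finger middle `gap` off the bar's middle along -x tool, bar `depth` ahead of TCP"""
    f=np.radians(phi);B=np.array([0,.036+.09*np.cos(f),.083+.09*np.sin(f)])
    m=(RJ.inv()*lean(a)).as_matrix();return B-gap*m[:,0]-depth*m[:,2]
def st():
    s=observe();m=RJ.inv()*R.from_euler('xyz',s["tool_rot"])
    print("t",round(s["time"],2),"jig",wj(s["tool_pos"]).round(4),"x",m.as_matrix()[:,0].round(3),"z",m.as_matrix()[:,2].round(3),"F jig",RJ.inv().apply(s["contact_force"]).round(1),"q",np.round(s["qpos"],2),"open",round(s["opening"],4))
E
python3 - <<'E'
from h import *
st()
for a in(45,40):
    p=tcp(62,.030,.0555,a);m=(RJ.inv()*lean(a)).as_matrix();pre=p-.1*m[:,2]
    print(a,pre.round(3),step(jw(pre),lean(a)),p.round(3))
E
```

```text
t 14.45 jig [3.000e-04 2.698e-01 4.492e-01] x [-0.     1.    -0.001] z [-0.001 -0.001 -1.   ] F jig [ 0.1  0.9 -0.2] q [ 0.38  0.42  0.99 -0.    1.74  0.18] open 0.0001
45 [0.    0.167 0.294] ([-102.6, -0.1, 155.6], [-0.06, -44.94, 0.03]) [0.    0.096 0.223]
40 [-0.     0.155  0.301] ([-114.4, -0.1, 148.4], [-0.06, -39.94, 0.02]) [-0.     0.091  0.224]
```

Request:
arm_command(series=[{"x": 0,"y": 0,"z": 30,"rx": 0,"ry": -45,"rz": 0},{"x": 0,"y": 0,"z": 30,"rx": 0,"ry": -45,"rz": 0},{"x": 0,"y": 0,"z": 30,"rx": 0,"ry": -45,"rz": 0},{"x": 0,"y": 0,"z": 30,"rx": 0,"ry": -45,"rz": 0},{"x": 0,"y": 0,"z": 30,"rx": 0,"ry": -45,"rz": 0},{"x": 0,"y": 0,"z": 30,"rx": 0,"ry": -45,"rz": 0},{"x": -102.6,"y": 0,"z": 155.6,"rx": 0,"ry": -45,"rz": 0},{"x": -102.6,"y": 0,"z": 155.6,"rx": 0,"ry": -45,"rz": 0},{"x": -102.6,"y": 0,"z": 155.6,"rx": 0,"ry": -45,"rz": 0},{"x": -102.6,"y": 0,"z": 155.6,"rx": 0,"ry": -45,"rz": 0},{"x": -102.6,"y": 0,"z": 155.6,"rx": 0,"ry": -45,"rz": 0},{"x": -102.6,"y": 0,"z": 155.6,"rx": 0,"ry": -45,"rz": 0}])

```text
time: 15.65
tool_pos: [0.5386, 0.1883, 0.2959]
tool_rot: [3.138, 0.785, 1.769]
contact_force: [-0.6, -0.6, -0.0]
opening: 0.0002
grip_force: 0.0
```

```bash
python3 - <<'E'
from h import *
st();a=45
print(step(jw(tcp(62,.030,.0555,a)),lean(a)))
c=read_camera("side");cv2.imwrite("pics/s7.png",cv2.resize(c["pixels"][100:340,180:500],None,fx=2.4,fy=2.4))
w=read_camera("wrist")
for n,d in(("side",c),("wrist",w)):print(n,[(np.round(wj(x["point"]),4),round(x["confidence"],2)) for x in mark_of(d,"handle_grip")])
E
```

```text
t 15.65 jig [0.001  0.1677 0.2959] x [ 0.002  0.707 -0.707] z [ 0.001 -0.707 -0.707] F jig [-0.8 -0.5 -0. ] q [ 0.5   0.57  1.35 -0.74  1.52  0.46] open 0.0002
([1.1, -1.1, 102.0], [0.07, -0.02, -0.14])
side [(array([0.0028, 0.081 , 0.1569]), 0.85)]
wrist []
```

View pics/s7.png

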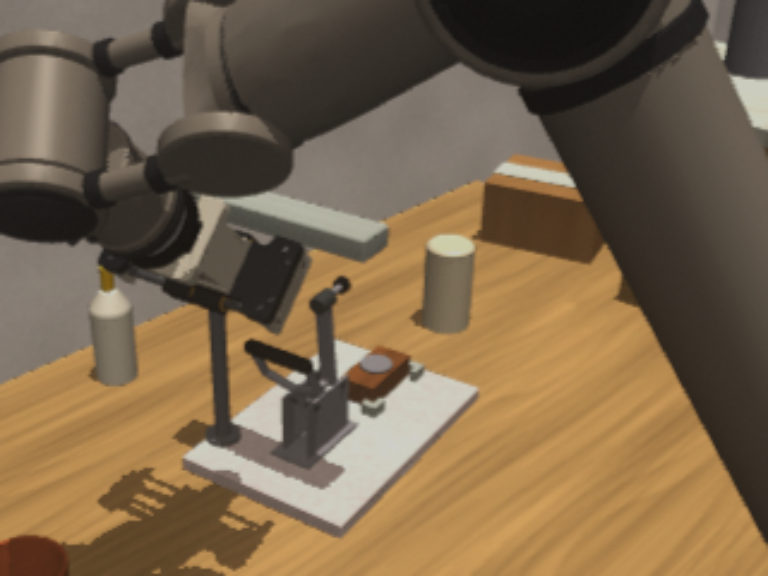

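The side view shows the gripper leaned over the open handle, whose bar is at about (280,357), and clear of the light bar at (300,225). The fingers now go in beside the bar, on its clamp side.

Request:
arm_command(series=[{"x": 1,"y": -1,"z": 35,"rx": 0,"ry": 0,"rz": 0},{"x": 1,"y": -1,"z": 65,"rx": 0,"ry": 0,"rz": 0},{"x": 1,"y": -1,"z": 85,"rx": 0,"ry": 0,"rz": 0},{"x": 1,"y": -1,"z": 101,"rx": 0,"ry": 0,"rz": 0},{"x": 1,"y": -1,"z": 101,"rx": 0,"ry": 0,"rz": 0},{"x": 1,"y": -1,"z": 101,"rx": 0,"ry": 0,"rz": 0}])

```text
time: 16.45
tool_pos: [0.5512, 0.1197, 0.2229]
tool_rot: [3.14, 0.785, 1.772]
contact_force: [-0.9, 0.2, 0.1]
opening: -0.0001
grip_force: 0.0
```

```bash
python3 - <<'E'
from h import *
st();a=45
for ph in(62,55,45,35,25,15,8,4,2): print(ph,step(jw(tcp(ph,.018,.0555,a)),lean(a))[0])
E
```

```text
t 16.45 jig [-0.0004  0.098   0.2229] x [-0.     0.707 -0.707] z [ 0.001 -0.707 -0.707] F jig [-0.8  0.4  0.1] q [ 0.39  0.61  1.51 -0.8   1.31  0.52] open -0.0001
62 [10.8, 0.3, 1.2]
55 [21.4, 0.4, -1.4]
45 [37.1, 0.4, -2.7]
35 [52.7, 0.4, -1.4]
25 [67.9, 0.3, 2.7]
15 [82.1, 0.3, 9.3]
8 [91.2, 0.3, 15.4]
4 [96.1, 0.3, 19.3]
2 [98.5, 0.3, 21.4]
```

Request:
arm_command(series=[{"x": 6,"y": 0.3,"z": 1,"rx": 0,"ry": 0,"rz": 0},{"x": 11,"y": 0.3,"z": 1,"rx": 0,"ry": 0,"rz": 0},{"x": 16,"y": 0.3,"z": 0,"rx": 0,"ry": 0,"rz": 0},{"x": 21.4,"y": 0.3,"z": -1.4,"rx": 0,"ry": 0,"rz": 0},{"x": 29,"y": 0.3,"z": -2,"rx": 0,"ry": 0,"rz": 0},{"x": 37,"y": 0.3,"z": -2.7,"rx": 0,"ry": 0,"rz": 0},{"x": 45,"y": 0.3,"z": -2,"rx": 0,"ry": 0,"rz": 0},{"x": 52.7,"y": 0.3,"z": -1.4,"rx": 0,"ry": 0,"rz": 0},{"x": 52.7,"y": 0.3,"z": -1.4,"rx": 0,"ry": 0,"rz": 0}])

```text
time: 17.35
tool_pos: [0.543, 0.1571, 0.1843]
tool_rot: [-3.138, 0.785, 1.776]
contact_force: [-0.0, 0.3, 0.3]
opening: 0.0001
grip_force: 0.0
```

```bash
python3 - <<'E'
from h import *
st();a=45
for n in("scene","side"):
    c=read_camera(n);print(n,[(wj(x["point"]).round(4),round(x["confidence"],2)) for x in mark_of(c,"handle_grip")])
cv2.imwrite("pics/s8.png",cv2.resize(c["pixels"][140:340,220:420],None,fx=2.8,fy=2.8))
for ph in(35,25,15,8,4,2): print(ph,step(jw(tcp(ph,.018,.0555,a)),lean(a))[0])
E
```

```text
t 17.35 jig [-0.0009  0.1363  0.1843] x [-0.002  0.707 -0.707] z [-0.001 -0.707 -0.707] F jig [0.  0.3 0.3] q [ 0.45  0.68  1.5  -0.79  1.31  0.6 ] open 0.0001
scene [(array([ 0.0081, -0.1211,  0.0177]), 0.68), (array([-0.0025,  0.1111,  0.1267]), 0.57), (array([-0.0025, -0.1208,  0.0188]), 0.27)]
side [(array([0.0682, 0.3782, 0.0016]), 0.62), (array([-0.0012,  0.1184,  0.1183]), 0.49)]
35 [0.1, 0.4, -1.1]
25 [15.3, 0.4, 3.0]
15 [29.5, 0.4, 9.6]
8 [38.6, 0.4, 15.7]
4 [43.5, 0.4, 19.6]
2 [45.8, 0.4, 21.7]
```

View pics/s8.png

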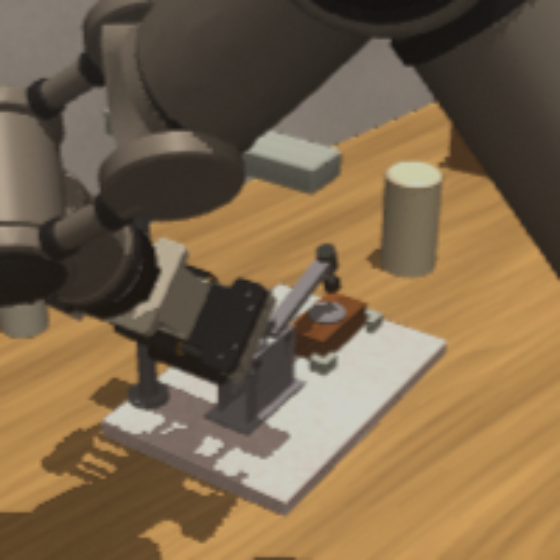

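The side view shows the handle part way down and the hold-down arm swinging towards the dish, with the holder undisturbed. I'll keep pushing.

Request:
arm_command(series=[{"x": 8,"y": 0.4,"z": 1,"rx": 0,"ry": 0,"rz": 0},{"x": 15.3,"y": 0.4,"z": 3,"rx": 0,"ry": 0,"rz": 0},{"x": 22,"y": 0.4,"z": 6,"rx": 0,"ry": 0,"rz": 0},{"x": 26,"y": 0.4,"z": 8,"rx": 0,"ry": 0,"rz": 0},{"x": 29.5,"y": 0.4,"z": 9.6,"rx": 0,"ry": 0,"rz": 0},{"x": 29.5,"y": 0.4,"z": 9.6,"rx": 0,"ry": 0,"rz": 0}])

```text
time: 18.15
tool_pos: [0.541, 0.1705, 0.1576]
tool_rot: [-3.14, 0.786, 1.774]
contact_force: [0.5, -0.5, 0.3]
opening: -0.0
grip_force: 0.0
```

```bash
python3 - <<'E'
from h import *
st();a=45
for ph in(15,12,8,4,2): print(ph,step(jw(tcp(ph,.018,.0555,a)),lean(a))[0])
E
```

```text
t 18.15 jig [-0.0002  0.1498  0.1576] x [-0.001  0.707 -0.707] z [-0.    -0.707 -0.707] F jig [ 0.4 -0.6  0.3] q [ 0.47  0.72  1.5  -0.79  1.29  0.65] open -0.0
15 [-0.7, 0.2, -0.2]
12 [3.3, 0.2, 2.2]
8 [8.5, 0.2, 5.8]
4 [13.4, 0.2, 9.8]
2 [15.7, 0.2, 11.9]
```

Request:
arm_command(series=[{"x": 3.3,"y": 0.2,"z": 2.2,"rx": 0,"ry": 0,"rz": 0},{"x": 6,"y": 0.2,"z": 4,"rx": 0,"ry": 0,"rz": 0},{"x": 8.5,"y": 0.2,"z": 5.8,"rx": 0,"ry": 0,"rz": 0},{"x": 8.5,"y": 0.2,"z": 5.8,"rx": 0,"ry": 0,"rz": 0}])

```text
time: 18.55
tool_pos: [0.5411, 0.1723, 0.1477]
tool_rot: [-3.141, 0.785, 1.773]
contact_force: [0.8, -0.4, -0.3]
opening: 0.0004
grip_force: 0.3
```

```bash
python3 - <<'E'
from h import *
st()
c=read_camera("scene");print([(wj(x["point"]).round(4),round(x["confidence"],2)) for x in mark_of(c,"handle_grip")])
st()
E
```

```text
t 18.55 jig [0.0002 0.1515 0.1477] x [-0.001  0.707 -0.707] z [ 0.    -0.707 -0.707] F jig [ 0.7 -0.6 -0.3] q [ 0.48  0.74  1.51 -0.79  1.28  0.66] open 0.0004
[(array([-0.0033,  0.1247,  0.0919]), 0.81), (array([ 0.0064, -0.117 ,  0.02  ]), 0.35)]
t 18.65 jig [1.000e-04 1.516e-01 1.478e-01] x [-0.001  0.707 -0.707] z [-0.    -0.707 -0.707] F jig [-0.2 -0.   0.3] q [ 0.48  0.73  1.51 -0.79  1.28  0.66] open 0.0005
```

Request:
arm_command(series=[{"x": 2.5,"y": 0,"z": 2,"rx": 0,"ry": 0,"rz": 0},{"x": 5,"y": 0,"z": 4,"rx": 0,"ry": 0,"rz": 0},{"x": 5,"y": 0,"z": 4,"rx": 0,"ry": 0,"rz": 0}])

```text
time: 18.95
tool_pos: [0.5405, 0.173, 0.1409]
tool_rot: [-3.14, 0.785, 1.774]
contact_force: [0.4, -0.5, 0.2]
opening: 0.0003
grip_force: 0.0
```

```bash
python3 - <<'E'
from h import *
st()
for n in("scene","side"):
    c=read_camera(n);print([(wj(x["point"]).round(4),round(x["confidence"],2)) for x in mark_of(c,"handle_grip")]);st()
E
```

```text
t 18.95 jig [-0.0002  0.1523  0.1409] x [-0.001  0.707 -0.707] z [-0.001 -0.707 -0.707] F jig [ 0.3 -0.5  0.2] q [ 0.48  0.74  1.51 -0.79  1.27  0.67] open 0.0003
[(array([-0.0024,  0.1242,  0.0807]), 0.68), (array([ 0.0036, -0.122 ,  0.017 ]), 0.26)]
t 19.05 jig [0.     0.1523 0.1414] x [-0.001  0.707 -0.707] z [-0.    -0.707 -0.707] F jig [0.7 0.5 0.2] q [ 0.48  0.74  1.51 -0.79  1.27  0.67] open 0.0006
[]
t 19.15 jig [1.000e-04 1.523e-01 1.416e-01] x [-0.     0.707 -0.707] z [ 0.    -0.707 -0.707] F jig [-0.5 -0.   0.1] q [ 0.48  0.74  1.51 -0.79  1.27  0.67] open 0.0005
```

The bar is near z = 0.081 m and the fingers feel no force, so the clamp looks snapped and locked. I'll back off and check.

Request:
arm_command(series=[{"x": -5,"y": 0,"z": 0,"rx": 0,"ry": 0,"rz": 0},{"x": -5,"y": 0,"z": -20,"rx": 0,"ry": 0,"rz": 0},{"x": -5,"y": 0,"z": -50,"rx": 0,"ry": 0,"rz": 0},{"x": -5,"y": 0,"z": -90,"rx": 0,"ry": 0,"rz": 0},{"x": -5,"y": 0,"z": -120,"rx": 0,"ry": 0,"rz": 0},{"x": -5,"y": 0,"z": -120,"rx": 0,"ry": 0,"rz": 0}])

```text
time: 19.75
tool_pos: [0.5251, 0.2553, 0.2335]
tool_rot: [3.132, 0.783, 1.769]
contact_force: [0.6, -0.4, 0.7]
opening: 0.0003
grip_force: 0.0
```

```bash
python3 - <<'E'
from h import *
st()
for n in("scene","side","wrist"):
    c=read_camera(n);print(n,[(q,wj(x["point"]).round(4),round(x["confidence"],2)) for q in("handle_grip","holder") for x in mark_of(c,q)[:2]])
    if n=="side": cv2.imwrite("pics/s9.png",cv2.resize(c["pixels"][180:330,240:400],None,fx=4,fy=4,interpolation=cv2.INTER_CUBIC))
st()
E
```

```text
t 19.75 jig [0.0011 0.236  0.2335] x [ 0.002  0.709 -0.705] z [ 0.007 -0.705 -0.709] F jig [ 0.5 -0.6  0.7] q [ 0.6   0.69  1.32 -0.71  1.52  0.58] open 0.0003
scene [('handle_grip', array([0.0004, 0.1235, 0.0817]), 0.78), ('holder', array([ 0.0027, -0.1197,  0.0198]), 0.73)]
side [('handle_grip', array([-0.    ,  0.1278,  0.0786]), 0.87), ('holder', array([ 0.0152, -0.3357, -0.0009]), 0.73), ('holder', array([-0.0012, -0.1237,  0.0204]), 0.65)]
wrist [('handle_grip', array([-0.0007,  0.1301,  0.0851]), 0.9), ('holder', array([-0.0019, -0.1238,  0.0159]), 0.6)]
t 20.2 jig [0.     0.2328 0.2295] x [-0.001  0.707 -0.708] z [-0.001 -0.708 -0.707] F jig [ 0.3 -0.3  0.2] q [ 0.6   0.69  1.33 -0.71  1.52  0.59] open 0.0005
```

View pics/s9.png

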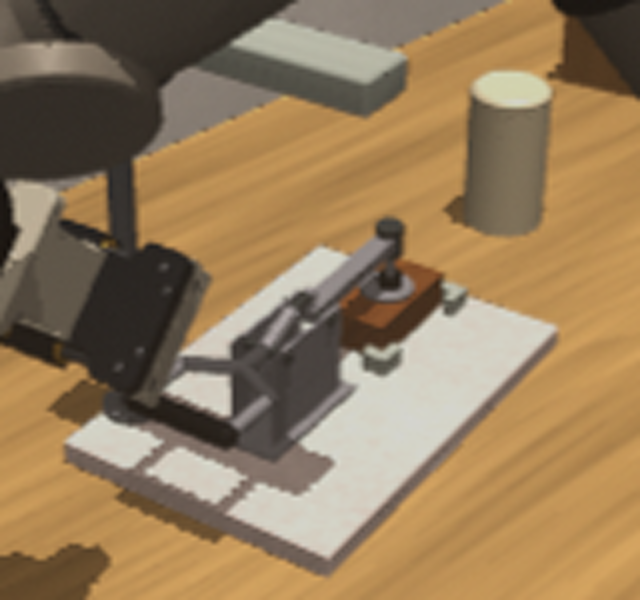

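The side view shows the handle level, with its bar at (190,420), the hold-down arm level and the pad on the dish at (388,285). I'll wait out the two seconds while moving to a point below and outside the bar.

```bash
python3 - <<'E'
from h import *
a=45
print("pre",step(jw(tcp(0,-.034,.11,a)),lean(a)))
print("in",step(jw(tcp(0,-.034,.05,a)),lean(a)))
E
```

```text
pre ([62.1, 0.1, 69.1], [-0.07, 0.04, 0.03])
in ([62.2, 0.2, 129.1], [-0.07, 0.04, 0.03])
```

Request:
arm_command(series=[{"x": 0,"y": 0,"z": 0,"rx": 0,"ry": 0,"rz": 0},{"x": 0,"y": 0,"z": 0,"rx": 0,"ry": 0,"rz": 0},{"x": 0,"y": 0,"z": 0,"rx": 0,"ry": 0,"rz": 0},{"x": 0,"y": 0,"z": 0,"rx": 0,"ry": 0,"rz": 0},{"x": 0,"y": 0,"z": 0,"rx": 0,"ry": 0,"rz": 0},{"x": 0,"y": 0,"z": 0,"rx": 0,"ry": 0,"rz": 0},{"x": 0,"y": 0,"z": 0,"rx": 0,"ry": 0,"rz": 0},{"x": 0,"y": 0,"z": 0,"rx": 0,"ry": 0,"rz": 0},{"x": 0,"y": 0,"z": 0,"rx": 0,"ry": 0,"rz": 0},{"x": 0,"y": 0,"z": 0,"rx": 0,"ry": 0,"rz": 0},{"x": 0,"y": 0,"z": 0,"rx": 0,"ry": 0,"rz": 0},{"x": 0,"y": 0,"z": 0,"rx": 0,"ry": 0,"rz": 0},{"x": 25,"y": 0,"z": 0,"rx": 0,"ry": 0,"rz": 0},{"x": 50,"y": 0,"z": 15,"rx": 0,"ry": 0,"rz": 0},{"x": 62,"y": 0,"z": 40,"rx": 0,"ry": 0,"rz": 0},{"x": 62,"y": 0,"z": 69,"rx": 0,"ry": 0,"rz": 0},{"x": 62,"y": 0,"z": 69,"rx": 0,"ry": 0,"rz": 0},{"x": 62,"y": 0,"z": 69,"rx": 0,"ry": 0,"rz": 0},{"x": 62,"y": 0,"z": 69,"rx": 0,"ry": 0,"rz": 0},{"x": 62,"y": 0,"z": 69,"rx": 0,"ry": 0,"rz": 0}])

```text
time: 22.2
tool_pos: [0.5259, 0.2487, 0.1388]
tool_rot: [3.138, 0.785, 1.771]
contact_force: [-0.3, 0.4, 0.4]
opening: 0.0002
grip_force: 0.0
```

Request:
arm_command(series=[{"x": 0,"y": 0,"z": 0,"rx": 0,"ry": 0,"rz": 0},{"x": 0,"y": 0,"z": 0,"rx": 0,"ry": 0,"rz": 0},{"x": 0,"y": 0,"z": 0,"rx": 0,"ry": 0,"rz": 0},{"x": 0,"y": 0,"z": 0,"rx": 0,"ry": 0,"rz": 0},{"x": 0,"y": 0,"z": 20,"rx": 0,"ry": 0,"rz": 0},{"x": 0,"y": 0,"z": 40,"rx": 0,"ry": 0,"rz": 0},{"x": 0,"y": 0,"z": 60,"rx": 0,"ry": 0,"rz": 0},{"x": 0,"y": 0,"z": 60,"rx": 0,"ry": 0,"rz": 0},{"x": 0,"y": 0,"z": 60,"rx": 0,"ry": 0,"rz": 0}])

```text
time: 23.1
tool_pos: [0.5341, 0.2063, 0.0953]
tool_rot: [-3.141, 0.786, 1.772]
contact_force: [-0.1, -0.1, 0.1]
opening: 0.0006
grip_force: 0.0
```

```bash
python3 - <<'E'
from h import *
st();a=45
for ph in(0,5,10,20,30,40,50,56,60,62): print(ph,step(jw(tcp(ph,-.018,.05,a)),lean(a))[0])
E
```

```text
t 23.1 jig [0.0002 0.1863 0.0953] x [-0.     0.707 -0.707] z [-0.    -0.707 -0.707] F jig [-0.1 -0.   0.1] q [ 0.53  0.83  1.48 -0.78  1.26  0.75] open 0.0006
0 [-15.9, -0.2, 1.3]
5 [-21.7, -0.2, -4.0]
10 [-27.9, -0.2, -8.8]
20 [-41.5, -0.2, -16.6]
30 [-56.3, -0.2, -22.0]
40 [-71.7, -0.2, -24.7]
50 [-87.4, -0.2, -24.7]
56 [-96.7, -0.2, -23.4]
60 [-102.8, -0.2, -22.0]
62 [-105.9, -0.2, -21.1]
```

Request:
arm_command(series=[{"x": -8,"y": 0,"z": 1,"rx": 0,"ry": 0,"rz": 0},{"x": -15.9,"y": 0,"z": 1,"rx": 0,"ry": 0,"rz": 0},{"x": -19,"y": 0,"z": -1.5,"rx": 0,"ry": 0,"rz": 0},{"x": -21.7,"y": 0,"z": -4,"rx": 0,"ry": 0,"rz": 0},{"x": -25,"y": 0,"z": -6.5,"rx": 0,"ry": 0,"rz": 0},{"x": -28,"y": 0,"z": -9,"rx": 0,"ry": 0,"rz": 0},{"x": -35,"y": 0,"z": -13,"rx": 0,"ry": 0,"rz": 0},{"x": -41.5,"y": 0,"z": -16.6,"rx": 0,"ry": 0,"rz": 0},{"x": -41.5,"y": 0,"z": -16.6,"rx": 0,"ry": 0,"rz": 0}])

```text
time: 24.0
tool_pos: [0.5382, 0.1887, 0.1379]
tool_rot: [3.138, 0.786, 1.77]
contact_force: [-0.6, 0.5, 0.2]
opening: 0.0004
grip_force: 0.0
```

```bash
python3 - <<'E'
from h import *
st();a=45
for n in("scene","side"):
    c=read_camera(n);print(n,[(q,wj(x["point"]).round(4),round(x["confidence"],2)) for q in("handle_grip",) for x in mark_of(c,q)[:2]])
for ph in(20,30,40,50,56,60,62): print(ph,step(jw(tcp(ph,-.018,.05,a)),lean(a))[0])
E
```

```text
t 24.0 jig [0.0006 0.1682 0.1379] x [ 0.001  0.707 -0.707] z [ 0.002 -0.707 -0.707] F jig [-0.5  0.6  0.2] q [ 0.5   0.76  1.49 -0.78  1.29  0.69] open 0.0004
scene [('handle_grip', array([-0.0017,  0.1172,  0.1169]), 0.83)]
side []
20 [0.2, -0.1, -0.5]
30 [-14.6, -0.1, -5.8]
40 [-30.0, -0.1, -8.5]
50 [-45.7, -0.1, -8.5]
56 [-55.0, -0.1, -7.2]
60 [-61.1, -0.1, -5.8]
62 [-64.2, -0.1, -4.9]
```

Request:
arm_command(series=[{"x": -8,"y": 0,"z": -3,"rx": 0,"ry": 0,"rz": 0},{"x": -15,"y": 0,"z": -6,"rx": 0,"ry": 0,"rz": 0},{"x": -23,"y": 0,"z": -8,"rx": 0,"ry": 0,"rz": 0},{"x": -30,"y": 0,"z": -8.5,"rx": 0,"ry": 0,"rz": 0},{"x": -38,"y": 0,"z": -8.5,"rx": 0,"ry": 0,"rz": 0},{"x": -45,"y": 0,"z": -8.5,"rx": 0,"ry": 0,"rz": 0},{"x": -50,"y": 0,"z": -8,"rx": 0,"ry": 0,"rz": 0},{"x": -54,"y": 0,"z": -7.2,"rx": 0,"ry": 0,"rz": 0},{"x": -57,"y": 0,"z": -6.5,"rx": 0,"ry": 0,"rz": 0},{"x": -57,"y": 0,"z": -6.5,"rx": 0,"ry": 0,"rz": 0}])

```text
time: 25.2
tool_pos: [0.5449, 0.1534, 0.1813]
tool_rot: [-3.142, 0.786, 1.772]
contact_force: [0.0, -0.4, -0.0]
opening: 0.0003
grip_force: 0.0
```

```bash
python3 - <<'E'
from h import *
st();a=45
for n in("scene","side"):
    c=read_camera(n);print(n,[(q,wj(x["point"]).round(4),round(x["confidence"],2)) for q in("handle_grip",) for x in mark_of(c,q)[:2]])
st()
for ph in(58,60,62): print(ph,step(jw(tcp(ph,-.018,.05,a)),lean(a))[0])
E
```

```text
t 25.2 jig [0.0002 0.1322 0.1813] x [ 0.     0.707 -0.708] z [-0.    -0.708 -0.707] F jig [-0.  -0.4 -0. ] q [ 0.45  0.68  1.51 -0.79  1.3   0.61] open 0.0003
scene [('handle_grip', array([-0.0016,  0.0807,  0.1584]), 0.66)]
side [('handle_grip', array([-0.0347,  0.3679, -0.0011]), 0.67)]
t 25.4 jig [1.000e-04 1.328e-01 1.809e-01] x [-0.001  0.707 -0.707] z [-0.    -0.707 -0.707] F jig [ 0.2 -0.5 -0.3] q [ 0.45  0.68  1.51 -0.79  1.3   0.61] open 0.0001
58 [-1.4, -0.1, -0.0]
60 [-4.5, -0.1, 0.7]
62 [-7.5, -0.1, 1.6]
```

Request:
arm_command(series=[{"x": -3,"y": 0,"z": 0.5,"rx": 0,"ry": 0,"rz": 0},{"x": -6,"y": 0,"z": 1.2,"rx": 0,"ry": 0,"rz": 0},{"x": -6,"y": 0,"z": 1.2,"rx": 0,"ry": 0,"rz": 0}])

```text
time: 25.7
tool_pos: [0.5456, 0.1493, 0.1842]
tool_rot: [-3.141, 0.784, 1.773]
contact_force: [-2.7, 4.2, -2.5]
opening: 0.0004
grip_force: 2.6
```

```bash
python3 - <<'E'
from h import *
for i in range(4): st();read_camera("wrist")
E
```

```text
t 25.7 jig [0.     0.1281 0.1842] x [-0.     0.708 -0.706] z [ 0.    -0.706 -0.708] F jig [-1.8  4.7 -2.5] q [ 0.44  0.67  1.51 -0.79  1.3   0.6 ] open 0.0004
t 25.75 jig [0.     0.1281 0.1841] x [-0.001  0.708 -0.706] z [ 0.    -0.706 -0.708] F jig [-1.1  3.5 -3.2] q [ 0.44  0.67  1.51 -0.79  1.3   0.6 ] open 0.0003
t 25.8 jig [0.     0.1281 0.1841] x [-0.001  0.708 -0.707] z [ 0.    -0.707 -0.708] F jig [-0.3  4.7 -1.7] q [ 0.44  0.67  1.51 -0.79  1.3   0.6 ] open 0.0002
t 25.85 jig [0.     0.1281 0.1842] x [-0.001  0.708 -0.707] z [ 0.    -0.707 -0.708] F jig [-0.7  5.3 -3. ] q [ 0.44  0.67  1.51 -0.79  1.3   0.6 ] open 0.0009
```

The fingers press on the open stop with about 5 N, so the clamp is fully open. Backing off.

Request:
arm_command(series=[{"x": 5,"y": 0,"z": 0,"rx": 0,"ry": 0,"rz": 0},{"x": 15,"y": 0,"z": 0,"rx": 0,"ry": 0,"rz": 0},{"x": 20,"y": 0,"z": -30,"rx": 0,"ry": 0,"rz": 0},{"x": 20,"y": 0,"z": -70,"rx": 0,"ry": 0,"rz": 0},{"x": 20,"y": 0,"z": -110,"rx": 0,"ry": 0,"rz": 0},{"x": 20,"y": 0,"z": -110,"rx": 0,"ry": 0,"rz": 0},{"x": 20,"y": 0,"z": -110,"rx": 0,"ry": 0,"rz": 0},{"x": 20,"y": 0,"z": -110,"rx": 0,"ry": 0,"rz": 0}])

```text
time: 26.7
tool_pos: [0.5271, 0.2383, 0.2468]
tool_rot: [-3.138, 0.787, 1.775]
contact_force: [-0.8, 0.3, -1.0]
opening: 0.0005
grip_force: 0.0
```

```bash
python3 - <<'E'
from h import *
st()
for n in("scene","side"):
    c=read_camera(n);print(n,[(q,wj(x["point"]).round(4),round(x["confidence"],2)) for q in("handle_grip","holder") for x in mark_of(c,q)[:2]])
cv2.imwrite("pics/s10.png",cv2.resize(c["pixels"][180:330,240:400],None,fx=4,fy=4,interpolation=cv2.INTER_CUBIC))
E
```

```text
t 26.7 jig [-0.0003  0.219   0.2468] x [-0.002  0.706 -0.708] z [-0.002 -0.708 -0.706] F jig [-0.7  0.4 -1. ] q [ 0.58  0.66  1.33 -0.72  1.52  0.55] open 0.0005
scene [('handle_grip', array([0.0054, 0.0011, 0.0028]), 0.62), ('handle_grip', array([-0.0002,  0.0763,  0.1636]), 0.52)]
side [('handle_grip', array([0.0053, 0.0806, 0.1569]), 0.53), ('holder', array([-0.0019, -0.1223,  0.0194]), 0.81)]
```

View pics/s10.png

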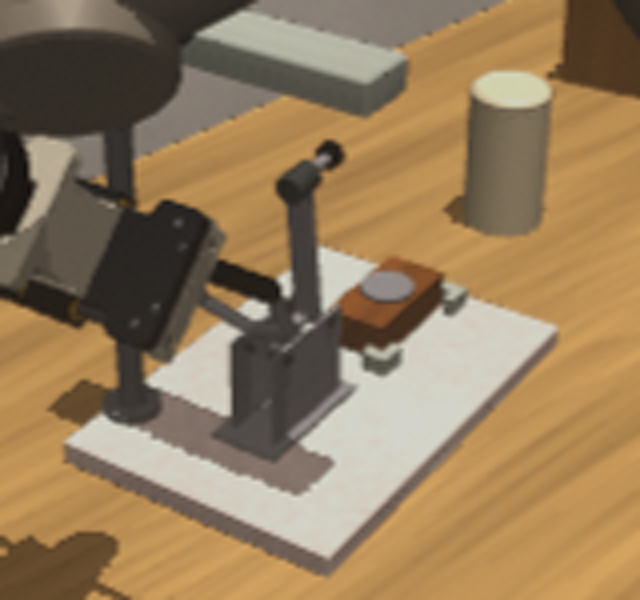

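The side view shows the clamp fully open, with its arm up at (310,180) and the bar at (248,282). The holder lies flat in the nest at (388,300), and the gripper is clear of the jig.

```bash
python3 -c "
from cell import *
print(hand_in())"
```

```text
the job is handed in; nothing more can be done
None
```

The job is handed in at about 27 s of the 72 s allowed: the holder lay flat in the nest, the clamp locked on the dish hands-off for over two seconds and was then swung fully open again. No verdict came back from the hand-in.

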